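# Offer the front flap up to its hinge and hold it for the pin

## Robot

A 7-joint arm with a two-finger parallel gripper is mounted at the origin on a cart in front of the work surface, level with it; the furniture and walls round the work are solid. World frame = base frame: x ahead of the robot, y to its left, z up, the work surface at z = 0. Lengths are in m, angles in rad, forces in N, time in s.
With the tool pointing down it reaches from about 0.4 to 0.9 m from the base axis. Payload 5.5 kg.
Tool frame: the origin (TCP) lies midway between the tips of the shut fingers; the grasp point (between the pads) lies behind it (bot.grip_depth is the z of the grasp point in the tool frame, in m); z points along the fingers, y is the direction in which the jaws open and shut (so a half turn about z gives the same grasp; the last joint's range is limited). The gripper opens to 85 mm and grips with 20 to 120 N. Pads are 22 mm wide; open, the fingers measure 114 mm over their backs; the gripper's body (76 mm by 85 mm) begins 54 mm behind the grasp point. The pads swing forward as they close: fully open they stand 13 mm farther back than shut.
Start: joints at [-0.915, 0.501, -0.427, 1.55, 0.221, 1.138, -0.21], TCP at [0.249, 0.601, 0.231] pointing down, gripper open.
Joint ranges: [-2.88, 2.88], [-0.31, 2.03], [-1.54, 1.56], [0.2, 2.42], [-1.41, 4.55], [0.19, 2.02], [-2.57, 2.57]. Speed limits (rad/s): [2.57, 2.57, 3.14, 3.14, 3.14, 3.14, 3.14].

## Interface

Orientations are given as a unit quaternion [x, y, z, w].
In Python, from bench import bot gives the robot as it stands.
- The arm moves only by the shell command python3 -m inch 'ROWS' [OPENING] [FORCE]. ROWS is a JSON object of lists of equal length, an entry for each row: "xyz": the shift along the world's x, y, z in m, a list of three; "turn": the turn about the world's z in rad. In form: {"xyz": [[x, y, z], ...], "turn": [turn, ...]}. A call has 1 to 20 rows; each row shifts and turns the commanded pose from where the row before left it; what a row does not reach is not made up. A row lasts 1/10 s, in which the tool goes at most 50 mm and 8.59 degrees, less where a joint would pass 70% of its speed; a pose out of reach is approached as far as the arm can. A call with a gripper value outside its range is refused whole. OPENING is the opening, from 0 (shut) to 1 (fully open), set as the call begins (- or left out, the last holds). The fingers move at their own pace and stop on an object; FORCE is the grip in N (left out, the last holds). Time passes only in rows, so rows that do not move let the fingers close. It gives the time, the measured TCP pose, the force and the opening at its end, in the units of the state.
- bot.get_obs(): the state, without advancing time (a new reading comes with each control period).
- bot.capture(name): name is "side" or "top" or "wrist"; returns a dict with "img" (384x512x3 uint8, red, green, blue), "z_map" (384x512 float32, m along the optical axis (not along the pixel's ray), 0 where there is no reading), "intrinsics" (3x3 intrinsics, pixels), "extrinsics" (4x4, takes a point from world to camera coordinates); the wrist camera has in their place "tool_from_camera" (4x4, takes a point from camera to tool coordinates, whose origin is the TCP and whose axes are the flange's). Camera axes: x right, y down, z forward; pixel columns grow to the right and rows downward; lengths in m; the calibration is good to about 2 mm. The wrist camera is an equidistant fisheye: a pixel r from the principal point sees the ray r / f radians off the axis. A picture is of the moment at which its call begins: read the wrist's pose just before it.
- bot.sign_off(): hands the job in, once; it reports no verdict.
The state is a dict: "clock": time; "joints": joint angles; "joint_vel": joint speeds; "effort": joint torques, N m; "eef_pos": TCP position; "tool_rot": TCP orientation; "ft_force": force on the tool from outside, world axes, zero at the start; "moment": the same for the moment, N m; "width": finger opening in m.
Only numpy, scipy, OpenCV 4.12 (cv2) and the standard library are available. Lean on these libraries where they do the work, as an engineer would, in place of code of your own. Each camera call takes 0.05 s, during which the arm holds its last target.

## Task

The front flap of the grey parts case has come off its hinge. Lower the case's lid fully closed without slamming it; then pick up the loose flap by its grip bar, bring its single knuckle in between the two knuckles on the front edge of the closed lid, so that the flap sticks out level in front and the three holes line up well enough for the hinge pin to be slid through. Finish while still holding the flap there in the gripper, lined up and still, not pressed against the lid; leave the pin, the eye loupe and the glass bottle where they are.

Things in the scene. Friction and masses are not known exactly. Their poses are not given: they have to be found in the camera images.
- case: Open-topped grey parts case standing fixed on the bench, 150 (x) x 160 (y) x 70 mm high; origin: centre of its underside. Its own x axis points from its front (robot side) to its back, y along its width, z up. Only the lid moves. Its place and yaw vary.
- case_lid (a joint): Lid angle in rad: 0 = closed flat (hard stop), grows as the front edge swings up and back; starts at 0.6 to 1.05. Stiff hinge: the lid stays where it is left; about 2 to 6 N at the front edge pushes it down. Grey board 168 (x) x 164 (y) x 10 mm turning about the line along the case's y through lid_hinge; closed, its top is 81 mm above the bench; two 3 mm leaf plates lie on it.
- lid_hinge (a point): Point on the lid's hinge line at the back rim, mid-width: 79 mm behind and 70 mm above the case's origin; turns with the lid (axes as the case's when closed).
- lid_push (a point): Point on the upper face of the lid, mid-width, 125 mm from the hinge line; a good place to push. Turns with the lid; its z axis is the normal of that face.
- lid_bore (a point): Point on the bore line, midway between the two steel knuckles on the lid's front edge: 184 mm in front of and 11 mm above lid_hinge in the lid's frame (81 mm above the bench when closed). y = bore line, x to the back, z up when closed. Each knuckle: tube 20 mm outside, 11 mm bore, 25 mm long; free gap between them 46 mm. Lid edge 14 mm, case wall 30 mm behind the bore line.
- flap: Loose front flap, lying flat: light grey board 86 (x) x 90 (y) x 10 mm with an upright aluminium grip bar and one steel knuckle in front of its +x edge, 0.15 to 0.3 kg. Origin: on the underside, below the grip bar's centre. The board reaches from x = -45 to +41 mm. Lying, z is up; x points from the grip bar to the knuckle. In place, its x and y axes run along the case's x and y.
- flap_bore (a point): Centre of the flap knuckle's bore: 55 mm in front of (+x) and 10 mm above the flap's origin; y axis = bore line. The knuckle is a tube 20 mm outside, 11 mm bore, 40 mm long.
- flap_grip (a point): Upper part of the grip bar, 40 mm above the flap's underside. The bar stands on the board from 10 to 44 mm height, is 14 mm thick (along flap x) and 60 mm long (along flap y): grip it across its 14 mm.
- hinge_pin: Bystander: L-shaped steel hinge pin, 7 mm thick, 117 mm long, lying on the bench; origin: under the middle of its long leg. Not to be used or moved.
- eye_loupe: Bystander: black eye loupe, 37 mm wide, 32 mm high; origin: centre of its underside.
- glass_bottle: Bystander: small glass bottle with black cap, 38 mm wide, 84 mm high; origin: centre of its underside.
Things that resemble listed ones, but are neither listed nor needed, are in the scene too. There is more than one size of the flap; the job needs the larger.

How it is judged:
By the outcome, as a careful person would: the job done as asked, in the order asked, and still so for the second after the job is handed in, while the arm keeps its last pose, push and grip.
It also fails if it takes over 56 s, if anything falls off the work surface, if the arm or the gripper's body presses on something with over 40 N, if the wrist force passes 120 N, or if a joint passes its speed limit or range.

## Working session

There is one attempt and no reset: what is moved stays moved. The work goes in short steps, Python scripts to look and compute and a shell command to move; the robot and the scene stay as the last step left them, time stands still between calls to the robot, and variables do not carry over. Pictures are saved under pics/ and viewed, and the job is handed in when it is done.

```bash
ls; mkdir -p pics
python3 - <<'E'
from bench import bot
import cv2,numpy as np
o=bot.get_obs(); print({k:np.round(v,3).tolist() for k,v in o.items()}, bot.grip_depth)
for n in ["side","top"]:
    c=bot.capture(n); cv2.imwrite(f"pics/{n}0.png",c["img"][:,:,::-1]); np.savez(f"pics/{n}0.npz",**c)
    print(n,c["intrinsics"].tolist(),np.round(c["extrinsics"],3).tolist())
E
```

```text
pics
{'clock': 0.0, 'joints': [-0.915, 0.502, -0.427, 1.551, 0.221, 1.138, -0.21], 'joint_vel': [-0.001, -0.0, 0.001, 0.002, -0.0, -0.001, 0.0], 'effort': [0.0, -56.951, -5.816, -28.093, 0.011, 0.012, -0.0], 'eef_pos': [0.249, 0.6, 0.23], 'tool_rot': [0.195, 0.981, -0.001, -0.0], 'ft_force': [0.24, -0.173, -0.28], 'moment': [0.018, 0.031, 0.004], 'width': 0.085} -0.0187
side [[362.7635106745101, 0.0, 247.12226763961127], [0.0, 362.7635106745101, 189.52694390555334], [0.0, 0.0, 1.0]] [[1.0, -0.027, -0.008, -0.603], [-0.021, -0.502, -0.865, 0.043], [0.02, 0.865, -0.502, 0.941], [0.0, 0.0, 0.0, 1.0]]
top [[432.4870648039689, 0.0, 257.1879101673671], [0.0, 432.4870648039689, 188.57733957226185], [0.0, 0.0, 1.0]] [[-0.027, -1.0, 0.0, -0.056], [-0.98, 0.027, -0.199, 0.611], [0.199, -0.006, -0.98, 1.127], [0.0, 0.0, 0.0, 1.0]]
```

View pics/side0.png

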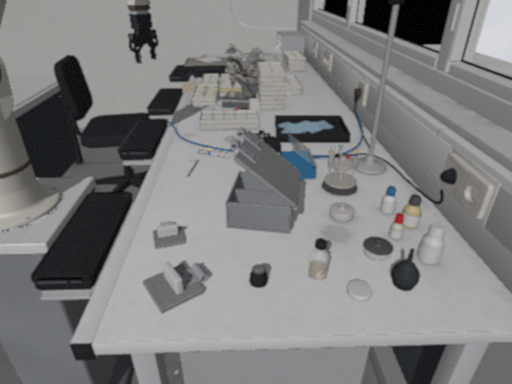

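View pics/top0.png

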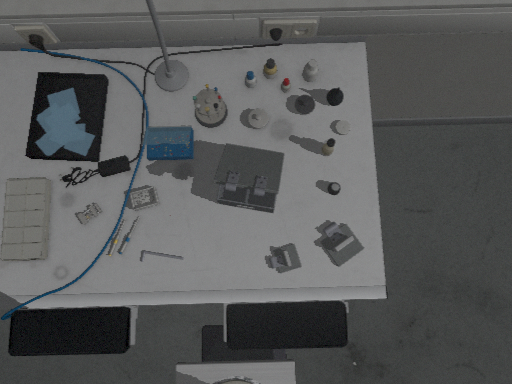

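Top view: the flap candidates are the large one at (340,242) and the small one at (284,258). In the side view they are at (175,285) and (168,235). The case is at (250,178), the pin at (160,255), the loupe at (334,187) and the bottle at (328,147). I choose (340,242) and will check its size in a crop.

```bash
cat > h.py <<'E'
import numpy as np,cv2
def cloud(c):
    K=c["intrinsics"];E=c["extrinsics"];z=c["z_map"]
    v,u=np.mgrid[:384,:512]
    P=np.stack([(u-K[0,2])/K[0,0]*z,(v-K[1,2])/K[1,1]*z,z],-1)
    W=(P-E[:3,3])@E[:3,:3]
    W[z==0]=np.nan
    return W
def load(n): return dict(np.load(f"pics/{n}.npz"))
E
python3 - <<'E'
from h import *
for n,bl in [("top0",[(300,205,380,275),(255,235,310,280),(205,135,295,220)]),("side0",[(135,250,220,315),(220,120,310,235)])]:
    c=load(n);W=cloud(c)
    ims=[]
    for b in bl:
        im=c["img"][b[1]:b[3],b[0]:b[2],::-1]
        ims.append(cv2.resize(im,(400,int(400*im.shape[0]/im.shape[1])),interpolation=cv2.INTER_CUBIC))
        w=W[b[1]:b[3],b[0]:b[2]].reshape(-1,3);m=w[:,2]>0.006
        print(n,b,np.nanmin(w[m],0).round(3),np.nanmax(w[m],0).round(3),np.nanpercentile(w[:,2],[5,50]).round(4))
    h=max(i.shape[0] for i in ims)
    ims=[cv2.copyMakeBorder(i,0,h-i.shape[0],0,0,0) for i in ims]
    x=np.hstack(ims);x=cv2.resize(x,(800,int(800*x.shape[0]/x.shape[1])));cv2.imwrite(f"pics/crop_{n}.png",x)
E
```

```text
top0 (300, 205, 380, 275) [ 0.381 -0.409  0.006] [ 0.554 -0.186  0.048] [-0.0043  0.0001]
top0 (255, 235, 310, 280) [ 0.375 -0.194  0.006] [ 0.475 -0.077  0.039] [-0.0042  0.0003]
top0 (205, 135, 295, 220) [ 0.538 -0.174  0.006] [0.778 0.077 0.207] [-0.0041  0.0029]
side0 (135, 250, 220, 315) [ 0.397 -0.367  0.006] [ 0.521 -0.247  0.046] [-0.0006  0.0013]
side0 (220, 120, 310, 235) [ 0.513 -0.151  0.006] [0.866 0.592 0.205] [0.0004 0.0307]
```

View pics/crop_top0.png

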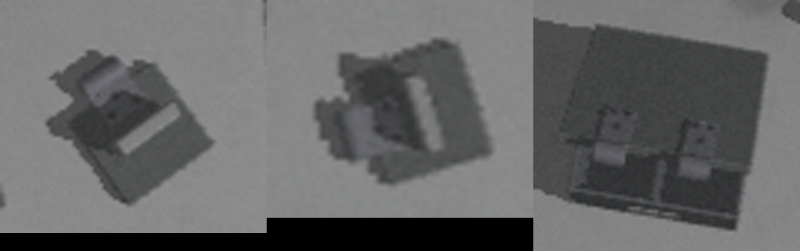

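View pics/crop_side0.png

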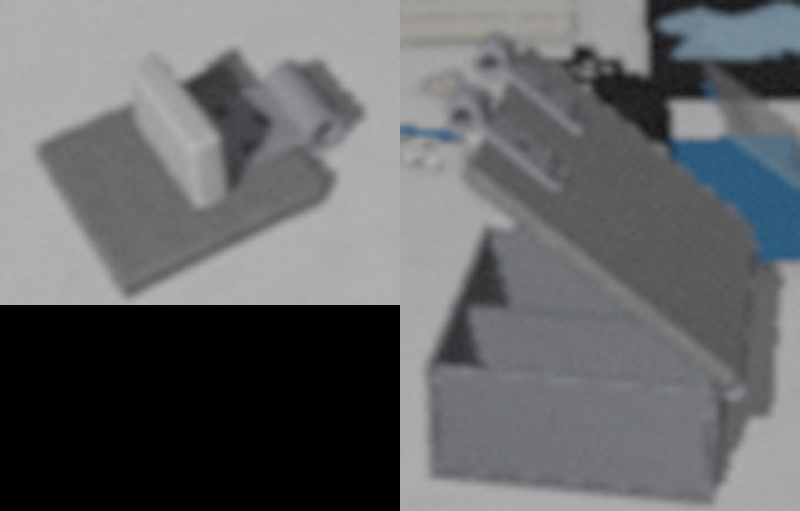

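```bash
cat > fit.py <<'E'
from h import *
from scipy.optimize import least_squares
def box(p,c,h):
    q=np.abs(p-np.array(c))-np.array(h)
    return np.linalg.norm(np.maximum(q,0),axis=1)+np.minimum(q.max(1),0)
def cyl(p,c,r,hl): # axis y
    d=p-np.array(c); a=np.hypot(d[:,0],d[:,2])-r; b=np.abs(d[:,1])-hl
    return np.hypot(np.maximum(a,0),np.maximum(b,0))+np.minimum(np.maximum(a,b),0)
def flap_sdf(p,h=0):
    return np.minimum.reduce([box(p,(-.002,0,.005),(.043,.045,.005)),box(p,(0,0,.027),(.007,.030,.017)),cyl(p,(.055,0,.010),.010,.020)])
def lid_sdf(q): # lid frame, hinge origin
    return np.minimum.reduce([box(q,(-.170+.084,0,.006),(.084,.082,.005)),
      cyl(q,(-.184,.0355,.011),.010,.0125),cyl(q,(-.184,-.0355,.011),.010,.0125)])
def rz(p,x,y,yaw):
    d=p-np.array([x,y,0]);c,s=np.cos(yaw),np.sin(yaw)
    return np.stack([c*d[:,0]+s*d[:,1],-s*d[:,0]+c*d[:,1],d[:,2]],1)
def case_sdf(p,a):
    w=.003
    b=np.minimum.reduce([box(p,(-.075+w/2,0,.035),(w/2,.08,.035)),box(p,(.075-w/2,0,.035),(w/2,.08,.035)),
       box(p,(0,.08-w/2,.035),(.075,w/2,.035)),box(p,(0,-.08+w/2,.035),(.075,w/2,.035))])
    d=p-np.array([.079,0,.07]);c,s=np.cos(a),np.sin(a)
    # front (-x) swings up: q=R^-1 d
    q=np.stack([c*d[:,0]-s*d[:,2],d[:,1],s*d[:,0]+c*d[:,2]],1)
    return b,lid_sdf(q)
E
python3 - <<'E'
from fit import *
for src in (["top0"],["side0"],["top0","side0"]):
    P=np.concatenate([cloud(load(n)).reshape(-1,3) for n in src]);P=P[~np.isnan(P[:,0])]
    m=(np.hypot(P[:,0]-.455,P[:,1]+.305)<.09)&(P[:,2]>.005)&(P[:,2]<.06)
    F=P[m]; best=None
    for y0 in np.linspace(-np.pi,np.pi,9)[:-1]:
        r=least_squares(lambda t:flap_sdf(rz(F,*t[:3])-[0,0,t[3]]),[.455,-.305,y0,0],loss="soft_l1",f_scale=.002)
        if best is None or r.cost<best.cost: best=r
    print(src,"flap",len(F),best.x.round(4),np.median(np.abs(best.fun)))
    m=(np.hypot(P[:,0]-.65,P[:,1]+.04)<.15)&(P[:,2]>.012)&(P[:,2]<.25)
    C=P[m];best=None
    for a0 in (.6,.8,1.):
      def f(t):
        return np.minimum(*case_sdf(rz(C,*t[:3]),t[3]))
      r=least_squares(f,[.65,-.04,-.1,a0],loss="cauchy",f_scale=.002)
      if best is None or r.cost<best.cost: best=r
    x=best.x;print(src,"case",len(C),x.round(4),np.median(np.abs(best.fun)))
    c,s=np.cos(x[2]),np.sin(x[2])
    print(" lid_bore closed",x[0]-.105*c,x[1]-.105*s)
    z=best.x
E
```

```text
['top0'] flap 1115 [ 4.562e-01 -3.058e-01  5.986e-01 -2.000e-04] 0.0014592607653689908
['top0'] case 3118 [ 0.6391 -0.0546 -0.2007  0.6728] 0.0009491989165441098
 lid_bore closed 0.5361655828697424 -0.033647399037134845
['side0'] flap 2000 [ 0.457  -0.3045  0.5862  0.0009] 0.0006164243176408624
['side0'] case 5331 [ 0.6422 -0.0535 -0.1977  0.6737] 0.0007991852576683389
 lid_bore closed 0.5392109822410858 -0.03285774195894646
['top0', 'side0'] flap 3115 [ 0.4568 -0.3047  0.588   0.0006] 0.0008117323842860014
['top0', 'side0'] case 8449 [ 0.6406 -0.0532 -0.1967  0.6758] 0.0010510883062712128
 lid_bore closed 0.5375778808769938 -0.032667944586165586
```

The crops match the description: the large flap is at top (340,242), with its knuckle pointing up-left and the bar standing upright. Fits give flap (0.457,-0.305) at yaw 0.588 and case (0.640,-0.053) at yaw -0.197, with the lid at 0.675 rad. Next I'll shut the fingers and move over to the lid.

```bash
python3 -m inch '{"xyz":[[0.010,-0.02,0.01],[0.022,-0.040,0.01],[0.022,-0.040,0.01],[0.022,-0.040,0],[0.022,-0.040,0],[0.022,-0.040,0],[0.022,-0.040,0],[0.022,-0.040,0],[0.022,-0.040,0],[0.022,-0.040,0],[0.022,-0.040,0],[0.022,-0.040,0],[0.022,-0.040,0],[0.022,-0.040,0],[0.022,-0.040,0],[0.022,-0.040,0],[0.022,-0.030,0],[0.008,-0.005,0],[0,0,0],[0,0,0]],"turn":[0,0,0,0,0,0,0,0,0,0,0,0,0,0,0,0,0,0,0,0]}' 0 40
```

```text
clock: 2.1
eef_pos: [0.6181, -0.0527, 0.2607]
tool_rot: [0.194, 0.981, 0.0, -0.001]
ft_force: [0.1, -0.5, -0.3]
width: 0.0
```

```bash
python3 -m inch '{"xyz":[[-0.006,0.003,-0.02],[-0.007,0.004,-0.025],[0,0,-0.02],[0,0,-0.01],[0,0,-0.006],[0,0,-0.006],[0,0,-0.006],[0,0,-0.006],[0,0,-0.006],[0,0,-0.006]],"turn":[0,0,0,0,0,0,0,0,0,0]}'
python3 - <<'E'
from bench import bot
import cv2,numpy as np
c=bot.capture("side");cv2.imwrite("pics/side1.png",cv2.resize(c["img"][100:250,180:340,::-1],(800,600)))
E
```

```text
clock: 3.1
eef_pos: [0.6058, -0.0476, 0.15]
tool_rot: [0.195, 0.981, 0.0, 0.0]
ft_force: [-0.1, 0.7, 2.7]
width: 0.0
```

View pics/side1.png

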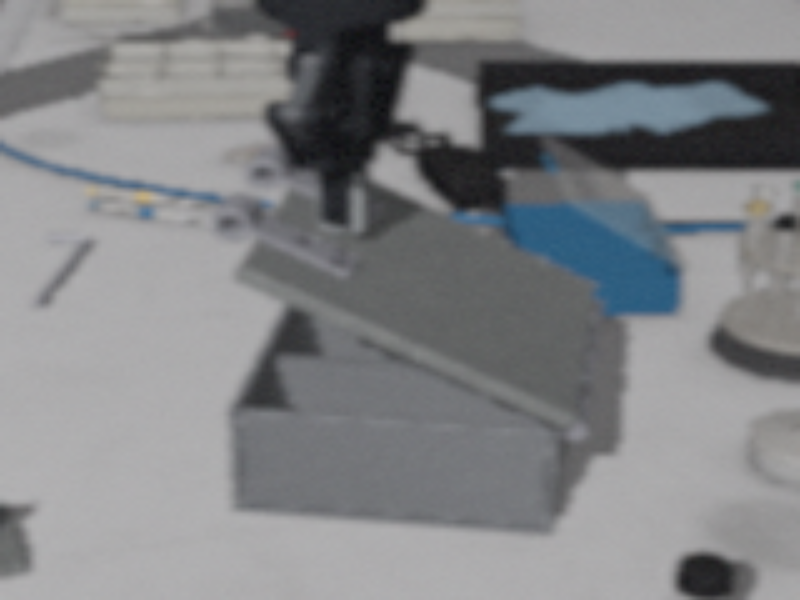

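The fingertip is at (340,225) and the lid is going down smoothly under about 3 N. I'll carry on, slowing near the end.

```bash
python3 -m inch '{"xyz":[[0,0,-0.006],[0,0,-0.006],[0,0,-0.006],[0,0,-0.006],[0,0,-0.006],[0,0,-0.006],[0,0,-0.005],[0,0,-0.004],[0,0,-0.004],[0,0,-0.003],[0,0,-0.003],[0,0,-0.003],[0,0,-0.002],[0,0,-0.002],[0,0,-0.002],[0,0,-0.001],[0,0,-0.001]],"turn":[0,0,0,0,0,0,0,0,0,0,0,0,0,0,0,0,0]}'
```

```text
clock: 4.85
eef_pos: [0.6057, -0.0475, 0.0842]
tool_rot: [0.195, 0.981, 0.0, -0.0]
ft_force: [-1.3, 0.2, 2.3]
width: 0.0003
```

```bash
python3 -m inch '{"xyz":[[0,0,-0.001],[0,0,-0.001],[0,0,-0.001],[0,0,-0.001],[0,0,0]],"turn":[0,0,0,0,0]}'
```

```text
clock: 5.35
eef_pos: [0.6057, -0.0475, 0.0811]
tool_rot: [0.195, 0.981, -0.0, -0.0]
ft_force: [-4.7, 0.2, 9.5]
width: 0.0003
```

```bash
python3 -m inch '{"xyz":[[0,0,-0.001],[0,0,-0.0005],[0,0,0]],"turn":[0,0,0]}'
```

```text
clock: 5.65
eef_pos: [0.6058, -0.0475, 0.081]
tool_rot: [0.195, 0.981, -0.0, 0.0]
ft_force: [-8.4, 0.7, 19.7]
width: 0.0001
```

```bash
python3 -m inch '{"xyz":[[0,0,0.01],[0,0,0.03],[0,0,0.04],[-0.01,-0.018,0.03],[-0.02,-0.035,0.01],[-0.02,-0.035,0],[-0.02,-0.035,0],[-0.02,-0.035,0],[-0.02,-0.035,0],[-0.02,-0.035,0],[-0.015,-0.025,0],[-0.004,-0.004,0],[0,0,0],[0,0,0]],"turn":[0,0,0,0,0,-0.1,-0.1,-0.1,-0.1,-0.1,-0.09,0,0,0]}' 0.5 40
python3 - <<'E'
from bench import bot
import cv2,numpy as np
o=bot.get_obs();print(o["tool_rot"])
for n in ["side","top","wrist"]:
    o=bot.get_obs();c=bot.capture(n); cv2.imwrite(f"pics/{n}2.png",c["img"][:,:,::-1]); np.savez(f"pics/{n}2.npz",pos=o["eef_pos"],rot=o["tool_rot"],**c)
from fit import *
for src in (["top2"],["side2"],["top2","side2"]):
    P=np.concatenate([cloud(load(n)).reshape(-1,3) for n in src]);P=P[~np.isnan(P[:,0])]
    m=(np.hypot(P[:,0]-.457,P[:,1]+.305)<.08)&(P[:,2]>.005)&(P[:,2]<.05)
    F=P[m]
    r=least_squares(lambda t:flap_sdf(rz(F,*t[:3])-[0,0,t[3]]),[.457,-.305,.588,0],loss="cauchy",f_scale=.002)
    print(src,"flap",len(F),r.x.round(4))
    m=(np.hypot(P[:,0]-.64,P[:,1]+.05)<.15)&(P[:,2]>.012)&(P[:,2]<.12)
    C=P[m]
    r=least_squares(lambda t:np.minimum(*case_sdf(rz(C,*t[:3])-[0,0,t[4]],t[3])),[.64,-.053,-.197,0,0],loss="cauchy",f_scale=.002)
    x=r.x;c,s=np.cos(x[2]),np.sin(x[2]);print(" case",len(C),x.round(4),"bore",x[0]-.105*c,x[1]-.105*s)
E
```

```text
clock: 7.05
eef_pos: [0.4579, -0.3031, 0.1987]
tool_rot: [0.471, 0.882, 0.001, 0.0]
ft_force: [-0.3, -0.3, -0.5]
width: 0.0425
[4.70846200e-01 8.82215148e-01 5.34995455e-04 5.60395778e-05]
['top2'] flap 1035 [ 4.559e-01 -3.062e-01  5.914e-01 -3.000e-04]
 case 3916 [ 0.6421 -0.0535 -0.1945  0.0069 -0.0012] bore 0.5390956337357145 -0.03316047336606098
['side2'] flap 1981 [ 0.457  -0.3045  0.5828  0.0008]
 case 4363 [ 0.6441 -0.0533 -0.2     0.0038  0.0009] bore 0.5411572337209336 -0.03248353469154994
['top2', 'side2'] flap 3016 [ 0.4568 -0.3047  0.5836  0.0006]
 case 8279 [ 6.435e-01 -5.330e-02 -1.993e-01  4.700e-03  1.000e-04] bore 0.5406070507228335 -0.032464382385388554
```

Run:
```python
import cv2,numpy as np
a=cv2.imread("pics/side2.png");b=cv2.imread("pics/wrist2.png")
cv2.imwrite("pics/v2.png",np.vstack([cv2.resize(a[130:320,130:340],(400,362))]) if 0 else np.hstack([cv2.resize(a[130:320,130:340],(400,362)),cv2.resize(b,(400,362))]))
```

```text
(no output)
```

View pics/v2.png

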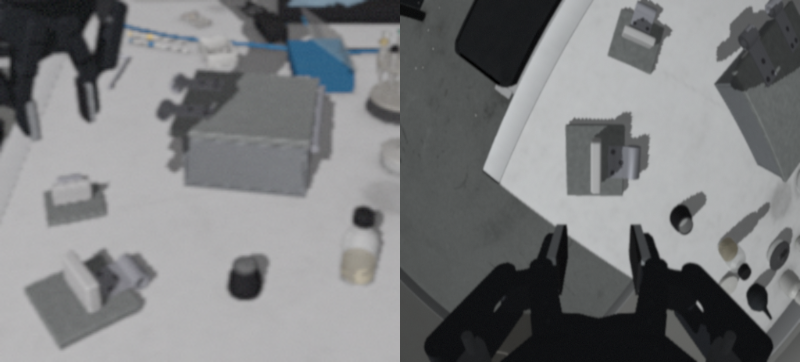

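The lid at (255,105 in the crop) is closed flat, and the flap is undisturbed between the fingers' lines. Descending to the grip bar.

```bash
python3 -m inch '{"xyz":[[-0.001,-0.0015,-0.015],[0,0,-0.03],[0,0,-0.03],[0,0,-0.03],[0,0,-0.025],[0,0,-0.015],[0,0,-0.01],[0,0,-0.008],[0,0,-0.008],[0,0,-0.006],[0,0,-0.003],[0,0,0]],"turn":[0,0,0,0,0,0,0,0,0,0,0,0]}'
```

```text
clock: 8.4
eef_pos: [0.4557, -0.306, 0.0187]
tool_rot: [0.472, 0.882, 0.0, -0.0]
ft_force: [-0.3, -0.3, 0.0]
width: 0.0424
```

Run:
```python
from bench import bot
import cv2,numpy as np
a=bot.capture("side")["img"][:,:,::-1];b=bot.capture("wrist")["img"][:,:,::-1]
cv2.imwrite("pics/v3.png",np.hstack([cv2.resize(a[230:320,130:240],(400,362)),cv2.resize(b,(400,362))]))
```

```text
(no output)
```

View pics/v3.png

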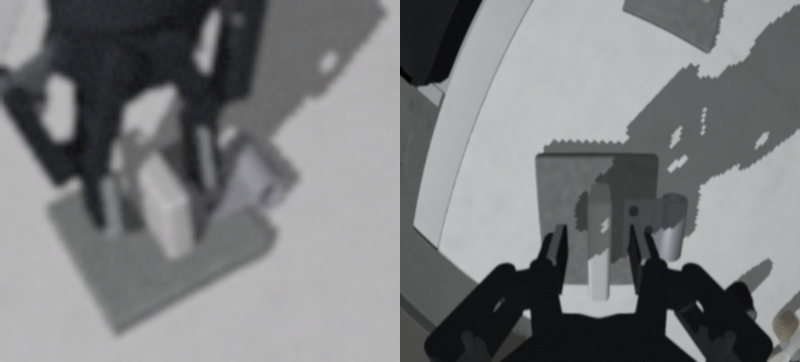

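The pads straddle the bar at (160,205), clear of the knuckle. Closing.

```bash
python3 -m inch '{"xyz":[[0,0,0],[0,0,0],[0,0,0],[0,0,0],[0,0,0],[0,0,0]],"turn":[0,0,0,0,0,0]}' 0 70 && python3 -m inch '{"xyz":[[0,0,0.005],[0,0,0.01],[0,0,0.02],[0,0,0.03],[0,0,0.03],[0,0,0.03],[0,0,0.02],[0,0,0],[0,0,0]],"turn":[0,0,0,0,0,0,0,0,0]}'
```

```text
clock: 9.1
eef_pos: [0.4561, -0.3062, 0.0194]
tool_rot: [0.472, 0.882, 0.0, 0.0]
ft_force: [-1.1, 0.7, 5.3]
width: 0.0132
clock: 10.0
eef_pos: [0.4556, -0.3058, 0.1638]
tool_rot: [0.472, 0.882, 0.0, 0.0]
ft_force: [-0.1, 0.4, -2.3]
width: 0.0128
```

```bash
python3 -m inch '{"xyz":[[-0.004,0.010,0],[-0.004,0.025,0],[-0.004,0.035,0],[-0.004,0.035,0],[-0.004,0.035,0],[-0.004,0.035,0],[-0.004,0.035,0],[-0.002,0.035,0],[0,0.03,0],[0,0.015,0],[0,0.006,0],[0,0,0],[0,0,0]],"turn":[-0.02,-0.06,-0.08,-0.09,-0.09,-0.09,-0.09,-0.09,-0.09,-0.06,-0.023,0,0]}'
cat > m.py <<'E'
import sys
from bench import bot
from fit import *
from scipy.spatial.transform import Rotation as R
tag=sys.argv[1]
o=bot.get_obs();Y=R.from_quat(o["tool_rot"]).as_matrix()[:,1];yaw0=np.arctan2(Y[1],Y[0]);p=o["eef_pos"]
print("tcp",np.round(p,4),"jaw",round(yaw0,4),"ft",np.round(o["ft_force"],1))
ims=[];D=[]
for n in ["side","top"]:
    c=bot.capture(n);np.savez(f"pics/{n}{tag}.npz",**c);ims.append(c);D.append(cloud(c).reshape(-1,3))
for nm,P in (("side",D[0]),("top",D[1])):
    P=P[~np.isnan(P[:,0])]
    z0=p[2]-.019
    # crop generously then keep points within 8mm of predicted flap
    def f(F,t):
        q=rz(F,*t[:3])-[0,0,t[3]]
        q=q@R.from_euler('xy',t[4:6]).as_matrix()
        return flap_sdf(q)
    t=np.array([p[0],p[1],yaw0,z0,0,0])
    for k in (.010,.006,.005):
        F=P[(np.abs(f(P,t))<k)&(P[:,2]<z0+.03)]
        r=least_squares(lambda t:f(F,t),t,loss="soft_l1",f_scale=.0015);t=r.x
    Rm=R.from_euler('z',t[2]).as_matrix()@R.from_euler('xy',t[4:6]).as_matrix()
    b=Rm@np.array([.055,0,.010])+[t[0],t[1],t[3]]
    print(nm,"flap",len(F),t.round(4),"bore",b.round(4))
    m=(np.hypot(P[:,0]-.64,P[:,1]+.05)<.15)&(P[:,2]>.012)&(P[:,2]<.12)
    C=P[m]; s0=np.array([.6415,-.0533,-.198,0.])
    def g(C,s): return np.minimum(*case_sdf(rz(C,*s[:3])-[0,0,s[3]],0))
    for k in (.008,.005):
        C=P[np.abs(g(P,s0))<k]; C=C[C[:,2]>.012]
        C=C[np.abs(g(C,s0))<np.abs(f(C,t))]
        r=least_squares(lambda s:g(C,s),s0,loss="soft_l1",f_scale=.0015);s0=r.x
    cc,ss=np.cos(s0[2]),np.sin(s0[2]);lb=np.array([s0[0]-.105*cc,s0[1]-.105*ss,.081+s0[3]])
    d=b-lb
    print(nm,"case",len(C),s0.round(4),"lidbore",lb.round(4),"| flap-lid in case axes mm: x %.1f y %.1f z %.1f yaw %.4f"%(1e3*(cc*d[0]+ss*d[1]),1e3*(-ss*d[0]+cc*d[1]),1e3*d[2],t[2]-s0[2]))
a=ims[0]["img"][130:260,120:290,::-1];b=ims[1]["img"][130:270,180:300,::-1]
cv2.imwrite(f"pics/m{tag}.png",np.hstack([cv2.resize(a,(430,330),interpolation=2),cv2.resize(b,(283,330),interpolation=2)]))
E
python3 m.py 4
```

```text
clock: 11.3
eef_pos: [0.4248, -0.0103, 0.1627]
tool_rot: [0.772, 0.635, -0.001, -0.001]
ft_force: [-0.1, -0.2, -1.7]
width: 0.0127
tcp [ 0.4248 -0.0103  0.1627] jaw -0.1941 ft [-0.1 -0.2 -1.7]
side flap 739 [ 0.4258 -0.0094 -0.1939  0.1447  0.0043 -0.0112] bore [ 0.4797 -0.02    0.1553]
side case 4354 [ 0.6442 -0.0535 -0.2032  0.0012] lidbore [ 0.5413 -0.0323  0.0822] | flap-lid in case axes mm: x -62.9 y -0.4 z 73.2 yaw 0.0092
top flap 0 [ 0.4248 -0.0103 -0.1941  0.1437  0.      0.    ] bore [ 0.4787 -0.0209  0.1537]
top case 3826 [ 6.423e-01 -5.350e-02 -1.981e-01 -6.000e-04] lidbore [ 0.5393 -0.0328  0.0804] | flap-lid in case axes mm: x -61.8 y -0.2 z 73.3 yaw 0.0039
```

View pics/m4.png

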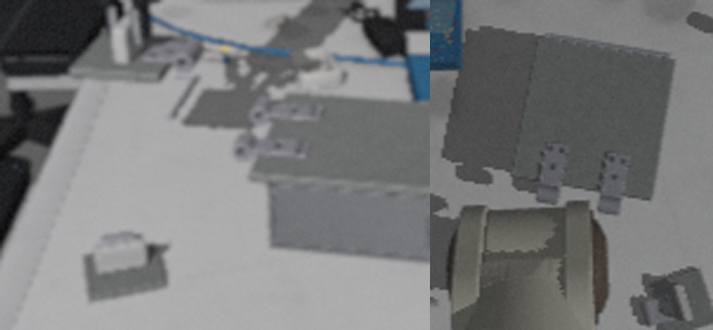

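The flap is held level at side (120,55); the lid's knuckles are at (255,110) and (240,147). Lowering in front, then partly advancing (case x in world: 0.980,-0.198).

```bash
python3 -m inch '{"xyz":[[0,0,-0.015],[0,0,-0.02],[0,0,-0.02],[0,0,-0.012],[0,0,-0.005],[0.005,-0.001,-0.001],[0.010,-0.002,0],[0.010,-0.002,0],[0.007,-0.0014,0],[0.003,-0.0006,0],[0,0,0],[0,0,0]],"turn":[0,0,0,0,-0.006,0,0,0,0,0,0,0]}'
python3 m.py 5
python3 - <<'E'
from bench import bot
import cv2,numpy as np
o=bot.get_obs();c=bot.capture("wrist");np.savez("pics/wrist5.npz",pos=o["eef_pos"],rot=o["tool_rot"],**c)
print(c["intrinsics"].tolist(),c["tool_from_camera"].round(4).tolist())
cv2.imwrite("pics/wrist5.png",cv2.resize(c["img"][:,:,::-1],(800,600)))
E
```

```text
clock: 12.6
eef_pos: [0.4604, -0.017, 0.0908]
tool_rot: [0.774, 0.633, -0.0, -0.0]
ft_force: [-0.5, 0.1, -1.5]
width: 0.0129
tcp [ 0.4604 -0.017   0.0908] jaw -0.201 ft [-0.5  0.1 -1.5]
side flap 743 [ 0.4621 -0.0156 -0.2007  0.0727  0.0008 -0.0118] bore [ 0.5158 -0.0266  0.0834]
side case 4360 [ 0.6442 -0.0535 -0.2045  0.0012] lidbore [ 0.5414 -0.0322  0.0822] | flap-lid in case axes mm: x -26.1 y 0.3 z 1.2 yaw 0.0038
top flap 0 [ 0.4604 -0.017  -0.201   0.0718  0.      0.    ] bore [ 0.5143 -0.028   0.0818]
top case 3531 [ 6.447e-01 -5.430e-02 -2.136e-01 -5.000e-04] lidbore [ 0.5421 -0.032   0.0805] | flap-lid in case axes mm: x -28.0 y -1.9 z 1.3 yaw 0.0126
[[297.3186396354542, 0.0, 253.79229236070807], [0.0, 297.3186396354542, 193.89970057519022], [0.0, 0.0, 1.0]] [[-0.0002, -0.9512, -0.3087, 0.0791], [1.0, -0.0001, -0.0004, -0.0007], [0.0004, -0.3087, 0.9512, -0.1441], [0.0, 0.0, 0.0, 1.0]]
```

View pics/m5.png

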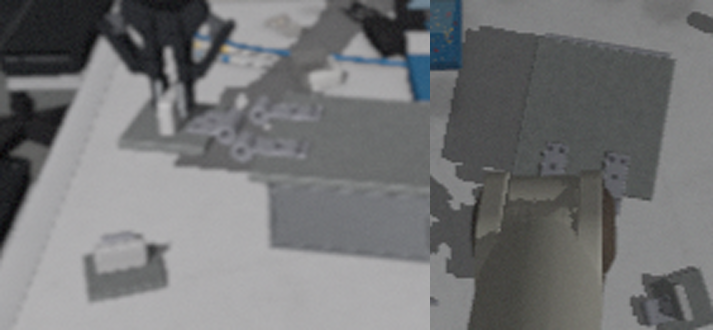

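View pics/wrist5.png

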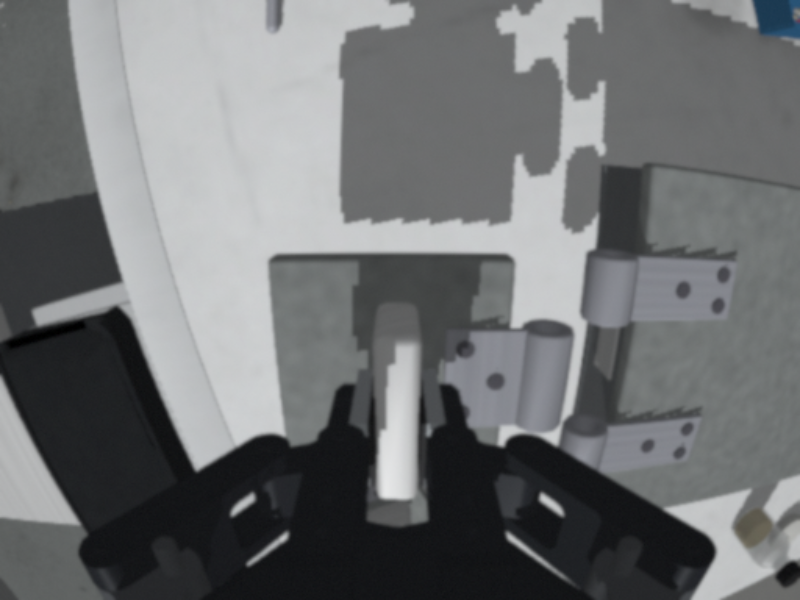

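The wrist view shows the flap knuckle at (545,375) and the lid knuckles at (610,288) and (585,440). I'll fit both in the wrist cloud for an independent relative measure.

```bash
cat > w.py <<'E'
import sys
from fit import *
from scipy.spatial.transform import Rotation as R
tag=sys.argv[1]
if len(sys.argv)>2:
    from bench import bot
    o=bot.get_obs();c=bot.capture("wrist");np.savez(f"pics/wrist{tag}.npz",pos=o["eef_pos"],rot=o["tool_rot"],**c)
    cv2.imwrite(f"pics/wrist{tag}.png",cv2.resize(c["img"][100:330,150:500,::-1],(800,526),interpolation=2))
    print("tcp",np.round(o["eef_pos"],4),"ft",np.round(o["ft_force"],1),"w",o["width"])
c=load("wrist"+tag);K=c["intrinsics"];z=c["z_map"]
v,u=np.mgrid[:384,:512];a=(u-K[0,2])/K[0,0];b=(v-K[1,2])/K[1,1];th=np.hypot(a,b)
k=np.tan(np.minimum(th,1.4))/np.maximum(th,1e-9)
P=np.stack([a*k*z,b*k*z,z],-1)[(z>0)&(th<1.2)]
T=c["tool_from_camera"];P=P@T[:3,:3].T+T[:3,3]
P=P@R.from_quat(c["rot"]).as_matrix().T+c["pos"]
p=c["pos"];Y=R.from_quat(c["rot"]).as_matrix()[:,1];yaw=np.arctan2(Y[1],Y[0])
def tr(F,t):
    return (rz(F,*t[:3])-[0,0,t[3]])@R.from_euler('xy',t[4:6]).as_matrix()
def run(sdf,t,P,ks):
    t=np.array(t)
    for kk in ks:
        F=P[np.abs(sdf(tr(P,t)))<kk]
        t=least_squares(lambda t:sdf(tr(F,t)),t,loss="soft_l1",f_scale=.001).x
    return t,len(F),np.median(np.abs(sdf(tr(F,t))))
tf,n,e=run(flap_sdf,[p[0],p[1],yaw,p[2]-.019,0,0],P[P[:,2]<p[2]+.03],(.008,.005,.004))
Rf=R.from_euler('z',tf[2]).as_matrix()@R.from_euler('xy',tf[4:6]).as_matrix();fb=Rf@[.055,0,.01]+[tf[0],tf[1],tf[3]]
print("flap",n,e.round(5),tf.round(4),"bore",fb.round(4))
def lsdf(q): # origin at lid_bore, incl 3mm leaf unknown extents: mask by knuckles + board top
    return lid_sdf(q+np.array([-.184,0,.011]))
P2=P[np.abs(flap_sdf(tr(P,tf)))>.004]
P2=P2[P2[:,2]>.07]
t0=[.5405,-.0325,-.2,.081,0,0]
tl,n,e=run(lsdf,t0,P2,(.008,.005,.004))
Rl=R.from_euler('z',tl[2]).as_matrix()@R.from_euler('xy',tl[4:6]).as_matrix()
print("lid",n,e.round(5),tl.round(4))
d=Rl.T@(fb-[tl[0],tl[1],tl[3]])
print("rel flap-lid (lid axes) mm",(1e3*d).round(2),"rotvec",R.from_matrix(Rl.T@Rf).as_rotvec().round(4))
E
python3 w.py 5
```

```text
flap 19534 0.00055 [ 0.4595 -0.0161 -0.2073  0.0733 -0.0079 -0.0071] bore [ 0.5133 -0.0273  0.0837]
lid 25306 0.00057 [ 0.536  -0.0322 -0.1991  0.0833 -0.0027  0.0081]
rel flap-lid (lid axes) mm [-23.26   0.35   0.14] rotvec [-0.0052 -0.0152 -0.0083]
```

```bash
python3 -m inch '{"xyz":[[0.004,-0.001,-0.0005],[0.005,-0.001,0],[0.005,-0.001,0],[0.003,-0.0008,0],[0.0015,-0.0003,0],[0.0005,-0.0002,0],[0,0,0],[0,0,0]],"turn":[0,0,0,0,0,0,0,0]}'
python3 m.py 6; python3 w.py 6 1
```

```text
clock: 13.55
eef_pos: [0.4795, -0.0213, 0.0903]
tool_rot: [0.774, 0.633, -0.0, -0.0]
ft_force: [0.3, 0.4, -1.8]
width: 0.0127
tcp [ 0.4795 -0.0213  0.0903] jaw -0.2009 ft [ 0.3  0.4 -1.8]
side flap 725 [ 0.4809 -0.02   -0.1897  0.0723  0.     -0.0105] bore [ 0.5348 -0.0303  0.0828]
side case 4334 [ 0.6442 -0.0537 -0.2071  0.0012] lidbore [ 0.5414 -0.0321  0.0822] | flap-lid in case axes mm: x -6.8 y 0.4 z 0.6 yaw 0.0173
top flap 8 [ 0.4783 -0.0206 -0.1912  0.0688 -0.0499 -0.006 ] bore [ 0.5323 -0.0305  0.0792]
top case 3045 [ 0.6448 -0.054  -0.2154 -0.0007] lidbore [ 0.5422 -0.0316  0.0803] | flap-lid in case axes mm: x -9.9 y -1.1 z -1.2 yaw 0.0242
tcp [ 0.4796 -0.0213  0.0903] ft [ 0.3 -0.2 -2.1] w 0.012389625566646708
flap 19591 0.00057 [ 0.4789 -0.0205 -0.2167  0.0728 -0.0076 -0.0081] bore [ 0.5326 -0.0323  0.0833]
lid 30187 0.00055 [ 0.536  -0.0322 -0.1998  0.0833 -0.0034  0.0075]
rel flap-lid (lid axes) mm [-3.32 -0.71 -0.08] rotvec [-0.0042 -0.0155 -0.0169]
```

View pics/wrist6.png

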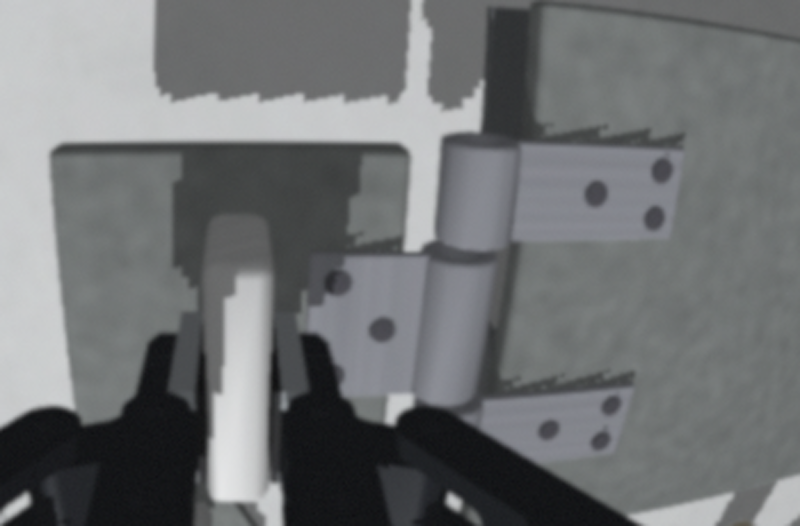

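View pics/m6.png

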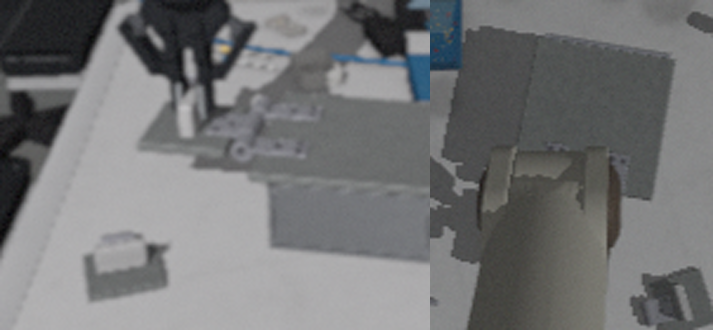

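The flap knuckle at wrist (455,325) is in the gap below the upper lid knuckle at (480,190). The cameras disagree on the remaining x (3 vs 7 mm), so I'll fit each knuckle alone.

```bash
cat > k.py <<'E'
import sys
from fit import *
from scipy.spatial.transform import Rotation as R
tag=sys.argv[1]
def wcloud(c):
    K=c["intrinsics"];z=c["z_map"]
    v,u=np.mgrid[:384,:512];a=(u-K[0,2])/K[0,0];b=(v-K[1,2])/K[1,1];th=np.hypot(a,b)
    k=np.tan(np.minimum(th,1.4))/np.maximum(th,1e-9)
    P=np.stack([a*k*z,b*k*z,z],-1)[(z>0)&(th<1.2)]
    T=c["tool_from_camera"];P=P@T[:3,:3].T+T[:3,3]
    return P@R.from_quat(c["rot"]).as_matrix().T+c["pos"]
S=cloud(load("side"+tag)).reshape(-1,3);S=S[~np.isnan(S[:,0])]
fx=float(sys.argv[2]) # expected flap bore x rel lid bore
for nm,P in (("wrist",wcloud(load("wrist"+tag))),("side",S)):
    q=rz(P,.538,-.0325,-.2)
    for kn,x0,ya,yb in (("lid+",0,.025,.046),("lid-",0,-.046,-.025),("flap",fx,-.017,.017),("flap a",fx,.0,.018),("flap b",fx,-.018,0.)):
        t=np.array([x0,.082])
        for tol in (.006,.004,.003,.0025):
            d=np.hypot(q[:,0]-t[0],q[:,2]-t[1])
            m=(np.abs(d-.010)<tol)&(q[:,1]>ya)&(q[:,1]<yb)&(q[:,2]>t[1]-.002)
            if m.sum()<15: break
            Q=q[m];t=least_squares(lambda t:np.hypot(Q[:,0]-t[0],Q[:,2]-t[1])-.010,t,loss="soft_l1",f_scale=.0007).x
        print(nm,kn,m.sum(),(t*1e3).round(2))
    # y extents of points on knuckle tops
    for kn,x0,ya,yb in (("y lid+",0,.012,.06),("y lid-",0,-.06,-.012),("y flap",fx,-.03,.03)):
        m=(np.abs(q[:,0]-x0)<.004)&(q[:,2]>.087)&(q[:,2]<.098)&(q[:,1]>ya)&(q[:,1]<yb)
        if m.sum()>10: print(nm,kn,m.sum(),(1e3*np.percentile(q[m,1],[1,5,95,99])).round(1))
E
python3 k.py 6 -0.004; python3 k.py 5 -0.024
```

```text
wrist lid+ 1487 [-2.1  82.36]
wrist lid- 359 [15.85 76.29]
wrist flap 1835 [-5.71 82.19]
wrist flap a 1044 [-5.67 82.17]
wrist flap b 914 [-5.78 82.21]
wrist y lid+ 695 [12.7 14.7 47.8 48.4]
wrist y lid- 147 [-26.5 -25.1 -12.7 -12.3]
wrist y flap 981 [-22.9 -17.8  28.1  29.5]
side lid+ 35 [-0.2  81.62]
side lid- 46 [ 0.28 81.6 ]
side flap 63 [-3.67 81.85]
side flap a 32 [-3.41 81.83]
side flap b 34 [-3.78 81.75]
side y lid+ 25 [12.3 13.3 44.5 47.1]
side y lid- 31 [-47.1 -46.4 -14.9 -13. ]
side y flap 36 [-26.4 -22.2  25.1  29.1]
wrist lid+ 1343 [-2.2  82.37]
wrist lid- 481 [-1.89 82.42]
wrist flap 1825 [-25.57  82.59]
wrist flap a 1043 [-25.57  82.6 ]
wrist flap b 903 [-25.6   82.59]
wrist y lid+ 463 [24.3 25.5 47.9 48.6]
wrist y lid- 218 [-39.2 -37.3 -22.3 -22. ]
wrist y flap 785 [-18.2 -16.4  20.   20.7]
side lid+ 36 [ 0.2  81.77]
side lid- 42 [ 0.53 81.83]
side flap 67 [-23.17  82.17]
side flap a 32 [-23.3   82.25]
side flap b 39 [-23.    81.98]
side y lid+ 20 [22.5 22.8 45.5 46.5]
side y lid- 23 [-47.9 -47.6 -25.7 -24.1]
side y flap 27 [-19.5 -18.9  16.   18.4]
```

Knuckle-only fits agree: the flap is 3.6 mm short in x in both cameras, z is within 0.2 mm, and it is parallel. y is about -0.3 mm. Closing the rest.

```bash
python3 -m inch '{"xyz":[[0.001,-0.0001,0],[0.001,-0.0001,0],[0.001,-0.0001,0],[0.0006,-0.0001,0],[0,0,0],[0,0,0],[0,0,0],[0,0,0]],"turn":[0,0,0,0,0,0,0,0]}'
python3 m.py 7 | grep side; python3 w.py 7 1; python3 k.py 7 0
```

```text
clock: 14.5
eef_pos: [0.4833, -0.0217, 0.0903]
tool_rot: [0.774, 0.633, -0.0, -0.0]
ft_force: [-0.3, 0.7, -2.5]
width: 0.0127
side flap 730 [ 0.485  -0.0202 -0.197   0.0723  0.0013 -0.0115] bore [ 0.5388 -0.031   0.0829]
side case 4327 [ 0.6441 -0.0535 -0.2045  0.0012] lidbore [ 0.5413 -0.0322  0.0822] | flap-lid in case axes mm: x -2.6 y 0.7 z 0.7 yaw 0.0075
tcp [ 0.4833 -0.0217  0.0903] ft [ 0.5 -0.7 -2.5] w 0.012771046352876686
flap 20314 0.00066 [ 0.4845 -0.0213 -0.213   0.073  -0.0092 -0.0125] bore [ 0.5381 -0.0328  0.0837]
lid 30409 0.00056 [ 0.5363 -0.0324 -0.1952  0.0833 -0.003   0.0075]
rel flap-lid (lid axes) mm [ 1.9  -0.03  0.34] rotvec [-0.0062 -0.0199 -0.0179]
wrist lid+ 1512 [-2.11 82.38]
wrist lid- 295 [16.61 76.32]
wrist flap 1841 [-1.97 82.24]
wrist flap a 1039 [-1.96 82.2 ]
wrist flap b 910 [-1.98 82.27]
wrist y lid+ 779 [12.4 14.  47.4 48.3]
wrist y lid- 138 [-23.7 -23.1 -12.3 -12.1]
wrist y flap 938 [-23.1 -17.7  28.   29.6]
side lid+ 31 [-6.000e-02  8.172e+01]
side lid- 45 [-0.31 81.45]
side flap 66 [ 0.25 81.81]
side flap a 36 [-0.   81.92]
side flap b 37 [ 0.3  81.78]
side y lid+ 23 [13.7 13.8 45.8 47.4]
side y lid- 32 [-46.2 -46.1 -14.  -12.3]
side y flap 44 [-29.8 -29.2  26.3  29.2]
```

View pics/wrist7.png

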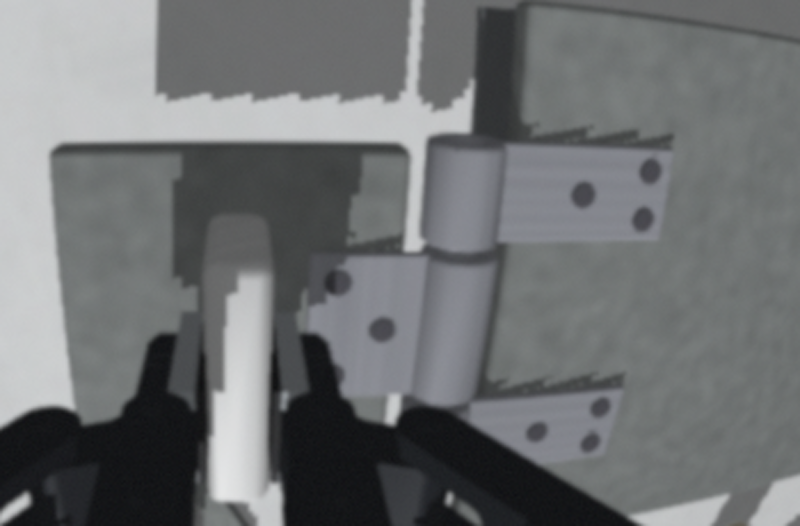

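The wrist view shows the three knuckles in one line: the upper lid knuckle at (465,190), the flap knuckle at (455,330) and the lower one partly hidden near (445,410). A slit is visible at (462,252), and forces are back at the carrying level. One last stillness check, then hand in.

```bash
python3 -m inch '{"xyz":[[0,0,0],[0,0,0],[0,0,0],[0,0,0],[0,0,0]],"turn":[0,0,0,0,0]}'
python3 - <<'E'
from bench import bot
import numpy as np
o=bot.get_obs();print(np.abs(o["joint_vel"]).max(),np.round(o["ft_force"],2),np.round(o["moment"],2))
print(bot.sign_off())
E
```

```text
clock: 15.15
eef_pos: [0.4833, -0.0217, 0.0903]
tool_rot: [0.774, 0.633, 0.0, -0.0]
ft_force: [-0.4, -0.0, -1.7]
width: 0.0129
0.002899623701022164 [-0.38 -0.02 -1.72] [-0.01  0.06  0.02]
the job is handed in; nothing more can be done
None
```

I pushed the lid down slowly until it met its stop (about 20 N, no slam). Then I picked up the larger flap by its grip bar and brought its knuckle between the lid's two knuckles. I handed the job in at about 15 s, still holding the flap there. I didn't touch the pin, loupe or bottle.

**Alignment:** fits to the knuckles alone put the flap's bore within about 0.5 mm of the lid's in x and z, in both the wrist and side cameras. Sideways it is centred to about 0.7 mm, out of 3 mm of play each side.

**Contact and stillness:** the arm was still, and the wrist force was about 1.7 N, the same as carrying the flap in free air. It isn't pressing on the lid.

**Checks that disagreed:**
- **Whole-body fits:** these gave x offsets of -2.6 mm (side camera) and +1.9 mm (wrist camera). I relied on the knuckle-only fits, which agreed with each other.
- **Wrist-camera fit of the far lid knuckle:** it failed at the end because the gripper blocked the view. Only the side camera measured that knuckle.
- **Flap level:** the fits show the flap tilted about 0.7 to 1.1° knuckle-up. The moves allowed can't correct that.
- **Top camera:** the arm blocked its view, so it gave no final check.

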